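# Clear the drop mat, then offer the steel ball up to the release magnet

## Robot

A 6-joint arm with a two-finger parallel gripper is mounted at the origin on the work surface. World frame = base frame: x ahead of the robot, y to its left, z up, the work surface at z = 0. Lengths are in m, angles in rad, forces in N, time in s.
With the tool pointing down it reaches from about 0.3 to 0.775 m from the base axis. Payload 14.6 kg.
Tool frame: the origin (TCP) lies midway between the tips of the shut fingers; the grasp point (between the pads) lies 19 mm behind it (ctrl.tcp_to_grasp is the z of the grasp point in the tool frame, in m); z points along the fingers, y is the line along which they close (so a half turn about z gives the same grasp; the last joint's range is limited). The gripper opens to 94 mm and grips with 3 to 60 N. Pads are 16 mm wide; open, the fingers measure 119 mm over their backs; the gripper's body (75 mm by 177 mm) begins 78 mm behind the grasp point.
Start: joints at [1.138, 0.3, 1.521, -0, 1.321, -0.067], TCP at [0.197, 0.514, 0.205] pointing down, gripper open.
Joint ranges: [-3.03, 3.03], [-0.79, 2.21], [0.23, 2.52], [-1.04, 4.18], [0, 3.07], [-2.55, 2.55]. Speed limits (rad/s): [2.22, 2.22, 2.57, 3.14, 3.14, 3.14].

## Interface

Orientations are given as [roll, pitch, yaw] about the fixed x, y, z axes, in that order (R = Rz(yaw) Ry(pitch) Rx(roll)).
In Python, from station import monitor, camera, ctrl gives the robot as it stands.
- The arm moves only by the tool apply_moves, never from a script. Its argument "plan" is one flat list of numbers, 4 for each row, row after row: the shift along the tool's x, y, z in mm, then the turn about the tool's z in rad. In form: [dx, dy, dz, spin, dx, dy, dz, spin, ...]. A call has 1 to 20 rows; each row shifts and turns the commanded pose from where the row before left it, along the tool's axes as they then stand; what a row does not reach is not made up. A row lasts 1/10 s, in which the tool goes at most 50 mm and 8.59 degrees, less where a joint would pass 70% of its speed; a pose out of reach is approached as far as the arm can. A call is refused whole if a number of a shift passes 50 or a number of a turn 0.15, either way. A call with a gripper value outside its range is refused whole. "hand" is the gripper command: -1 is shut, 1 is fully open, values between are in proportion, set as the call begins (left out, the last holds). The fingers move at their own pace and stop on an object; "squeeze" is the grip in N (left out, the last holds). Time passes only in rows, so rows that do not move let the fingers close. It gives the time, the measured TCP pose, the force, the opening and the grip force at its end, in the units of the state.
- monitor.get_obs(): the state, without advancing time (a new reading comes with each control period).
- camera(name): name is "scene" or "top"; returns a dict with "image" (420x560x3 uint8, red, green, blue), "range_z" (420x560 float32, m along the optical axis (not along the pixel's ray), 0 where there is no reading), "mtx" (3x3 intrinsics, pixels), "rvec" (rotation vector, rad) and "tvec" (3), from world to camera coordinates, as OpenCV has them. Camera axes: x right, y down, z forward; pixel columns grow to the right and rows downward; lengths in m; the calibration is good to about 2 mm. A picture is of the moment at which its call begins.
- ctrl.hand_in(): hands the job in; it is judged then, once.
The state is a dict: "time_s": time; "qpos": joint angles; "joint_vel": joint speeds; "tau": joint torques, N m; "ee_pos": TCP position; "eef_rot": TCP orientation; "force": force on the tool from outside, world axes, zero at the start; "moment": the same for the moment, N m; "grip_width": finger opening in m; "grip_force": force on a finger pad.
Only numpy, scipy, OpenCV 4.12 (cv2) and the standard library are available. Lean on these libraries where they do the work, as an engineer would, in place of code of your own. Each camera call takes 0.05 s, during which the arm holds its last target. There are 200 camera calls.

## Task

Get the free-fall rig ready for a drop: first clear the drop mat by setting the brass hooked mass that stands on it down in the free bay of the pulled-out top drawer, and let go of it. Then pick up the white ball tray and, keeping the loose steel ball in its pocket, bring it up so that the ball is centred under the round pole of the electromagnet with a gap of about a centimetre; touch neither magnet nor clamp, and leave the other things on the bench where they are. Finish while still holding the tray there, level and still, so that the current can be switched on.

Things in the scene. Friction and masses are not known exactly. Their poses are not given: they have to be found in the camera images.
- mass: Brass hooked mass standing upright on the drop mat of the blue stand, about 0.2 kg: cylinder 30 mm in diameter and 34 mm high, with a neck and a thin wire hook above it to 57 mm. Origin at the centre of its underside, z up.
- stand: Free-fall stand, fixed: blue base 190 mm (x) by 320 mm (y), top at 35 mm; on it a black rubber drop mat 140 by 235 mm, its top 37 mm above the bench. A steel rod 12 mm thick rises to 500 mm at local x 0, y +135 mm. Origin at the centre of the base's underside, z up. The mass stands near the -y end of the mat, 100 mm or more to the side of the magnet's axis.
- pole (a point): Centre of the round, downward pole face (18 mm across) of the electromagnet, over the mat. Axes as the stand, z up. The magnet's body above it is 34 mm in diameter and ends 73 mm above the face. The face is 200 to 260 mm above the bench, differing from time to time. The current is off: no magnetic pull.
- cab: Bench drawer unit, fixed: 300 mm deep (x), 240 mm wide (y), 160 mm high; its front faces local -x, towards the robot. Origin at the centre of its underside. The top drawer is pulled out to -x.
- cab_drawer0 (a joint): How far the top drawer is pulled out, in m (0 = shut). Its bar handle stands 35 mm out from its front. It slides with about 1 N of friction.
- bay (a point): Point on the top drawer's inner floor (90 mm above the bench), at its front inner wall, midway across the free bay. Axes as the drawer unit: x leads into the drawer. The bay is uncovered from here along +x for the joint's value less 6 mm, then the unit begins (top 70 mm above this floor). Bay 118 mm wide; box of rubber stoppers 36 mm high on its -y side. Drawer sides 48 mm, front 58 mm above the floor.
- tray: White plastic ball tray lying on the bench: plate 160 (x) by 50 (y) by 10 mm, 70 to 120 g, with three shallow round pockets on its centre line, the largest near the +x end. Near the -x end stands an upright grip 34 mm long (x), 10 mm thick (y), its top 53 mm above the underside, centred 50 mm from the origin to -x. Origin at the centre of the underside, z up.
- grip (a point): Middle of the tray's upright grip, 40 mm above the tray's underside and 13 mm below the top of the grip. Pinch it here across the tray's y axis, from above. Axes as the tray.
- pocket (a point): Point 19 mm above the tray's underside over the centre of the largest pocket, 55 mm from the tray's origin to +x: here lies the ball's centre when the ball is in the middle of its pocket. Pocket 27 mm in diameter and 3.5 mm deep, floor 6.5 mm above the tray's underside. Axes as the tray.
- ball: Loose steel ball, 25 mm in diameter, 64 g, lying in the largest pocket of the tray, where it can roll about 4 mm either way; it rolls out over the rim when the tray tips some 35 degrees or is jerked. Use point ball_center for its position.
- ball_center (a point): Centre of the steel ball.
- clamp: Boss, clamp arm and electromagnet, firmly fixed on the stand's rod. Origin on the rod's axis at the height of the pole face; the magnet is 130 mm from it along the stand's -y, with the arm, 18 mm thick or less, 45 mm above the face. Clamp jaws reach 24 mm to either side of the magnet's axis along x (a screw to 40 mm at +x), 36 to 54 mm above the face.
- beaker: Empty glass beaker, 68 mm wide, 90 mm high. Bystander: leave it alone. Origin at the centre of its underside.
- mortar: White porcelain mortar with pestle, 96 mm wide, 90 mm high. Bystander: leave it alone. Origin at the centre of its underside.
- petri: Clear petri dish, 90 mm wide, 16 mm high. Bystander: leave it alone. Origin at the centre of its underside.
- flask: Stoppered conical glass flask, 82 mm wide, 138 mm high. Bystander: leave it alone. Origin at the centre of its underside.
- slotted: Stack of brass slotted masses on a hanger, 44 mm wide, 95 mm high. Bystander: leave it alone. Origin at the centre of its underside.
- timer: Grey digital timer, 60 by 85 by 22 mm. Bystander: leave it alone. Origin at the centre of its underside.

How it is judged:
By the outcome, as a careful person would: the job done as asked, in the order asked, and still so for the second after the job is handed in, while the arm keeps its last pose, push and grip.
It also fails if it takes over 70 s, if anything falls off the work surface, if the arm or the gripper's body presses on something with over 40 N, if the wrist force passes 120 N, or if a joint passes its speed limit or range.

## Working session

There is one attempt and no reset: what is moved stays moved. The work goes in short steps, Python scripts to look and compute and a tool call to move; the robot and the scene stay as the last step left them, time stands still between calls to the robot, and variables do not carry over. Pictures are saved under pics/ and viewed, at most 10 in all, crops included, and the job is handed in when it is done.

Besides the shell and the picture viewer there is one more tool, called after ">>>" as name(argument=value, ...) on one line, values as JSON. apply_moves: Moves the arm, as the interface text tells. Its arguments: {"type":"object","properties":{"plan":{"type":"array","items":{"type":"number"}},"hand":{"type":"number"},"squeeze":{"type":"number"}},"required":["plan"]}

```bash
mkdir -p pics; ls
cat > h.py <<'E'
import numpy as np, cv2
from station import monitor, camera, ctrl
def grab(n):
    c=camera(n); np.savez('%s.npz'%n,**c); return c
def load(n): return dict(np.load('%s.npz'%n))
def world(c,u,v,z=None):
    R=cv2.Rodrigues(np.array(c['rvec'],float))[0]; t=np.array(c['tvec'],float).reshape(3)
    r=np.linalg.inv(c['mtx'])@np.array([u,v,1.]); o=-R.T@t; d=R.T@r
    s=c['range_z'][int(round(v)),int(round(u))] if z is None else (z-o[2])/d[2]
    return o+s*d
def cloud(c):
    R=cv2.Rodrigues(np.array(c['rvec'],float))[0]; t=np.array(c['tvec'],float).reshape(3)
    v,u=np.mgrid[0:420,0:560]; P=np.stack([u,v,np.ones_like(u)],-1)@np.linalg.inv(c['mtx']).T*c['range_z'][...,None]
    return (P-t)@R
def save(c,f,box=None,k=1):
    im=c['image']
    if box: im=im[box[1]:box[3],box[0]:box[2]]
    cv2.imwrite('pics/'+f,cv2.resize(im[...,::-1],None,fx=k,fy=k,interpolation=cv2.INTER_CUBIC))
E
python3 - <<'E'
from h import *
for n in('scene','top'):
    c=grab(n); save(c,n+'0.png',k=1.42); R=cv2.Rodrigues(np.array(c['rvec'],float))[0]
    print(n,-R.T@np.array(c['tvec']).reshape(3),R[2])
print(monitor.get_obs())
E
```

```text
pics
scene [ 1.24001689 -1.02615716  1.01005648] [-0.42703058  0.70447797 -0.56688242]
top [0.48757245 0.0686393  1.39895489] [ 0.07089777 -0.02282788 -0.99722234]
{'time_s': 0.1, 'qpos': array([ 1.13840009e+00,  3.00438285e-01,  1.52149588e+00,  3.34956868e-06,
        1.32065875e+00, -6.65980128e-02]), 'joint_vel': array([ 0.00037087, -0.00338136, -0.00114159,  0.00114175, -0.00028776,
        0.00028705]), 'tau': array([ 1.71833359e-03, -5.32636464e+01, -3.53284943e+01,  7.09885382e-02,
        2.35580618e-02, -4.94346614e-05]), 'ee_pos': array([0.1966425 , 0.51341465, 0.20494036]), 'eef_rot': array([-3.14059482e+00, -6.98039762e-05,  2.77579356e+00]), 'force': array([ 0.56659637, -1.23168199,  0.10700215]), 'moment': array([-0.03365101,  0.00447718,  0.03910234]), 'grip_force': 0.0, 'grip_width': 0.09382002698720428}
```

View pics/scene0.png

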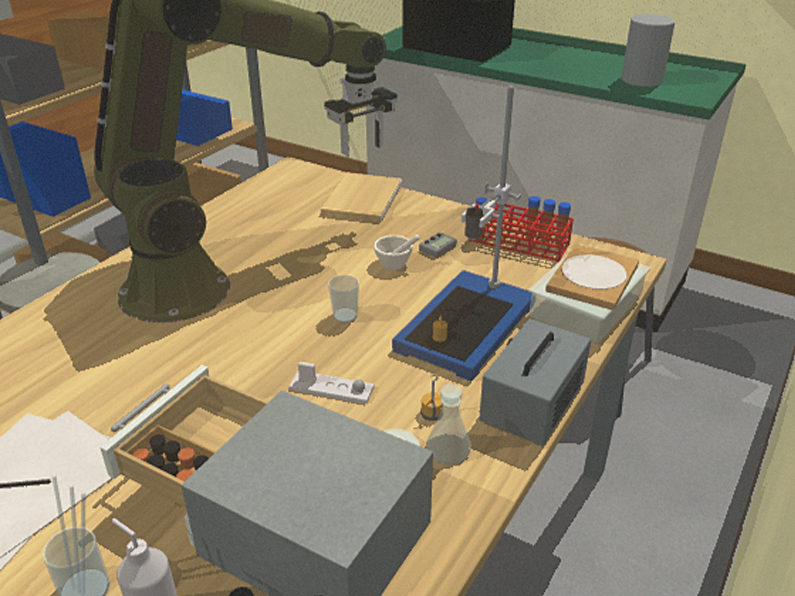

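View pics/top0.png

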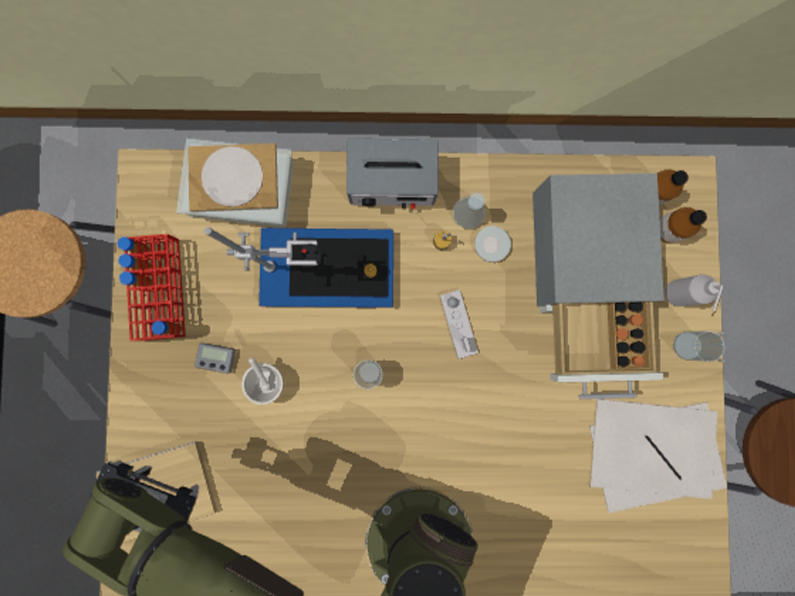

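The scene view shows the mass at about (440,328) and the magnet at (473,222). In the top view the tray is at (460,323) and the free bay at (587,335).

Run:
```python
from h import *
s=load('scene');t=load('top')
def rect(P): 
    r=cv2.minAreaRect(P[:,:2].astype(np.float32)*1000); return [np.round(x,1) for x in r]
for n,c in(('s',s),('t',t)):
    P=cloud(c); I=c['image'].astype(int); hsv=cv2.cvtColor(c['image'],cv2.COLOR_RGB2HSV)
    ok=c['range_z']>0; z=P[...,2]
    m=ok&(hsv[...,0]>100)&(hsv[...,0]<125)&(hsv[...,1]>150)&(abs(z-.035)<.012)&(P[...,0]>.3)&(P[...,0]<.8)
    m=cv2.morphologyEx(m.astype(np.uint8),cv2.MORPH_OPEN,np.ones((3,3)))>0
    print(n,'base',rect(P[m]),np.median(z[m]))
    # rod tip
    m=ok&(z>.38)&(P[...,0]>.4)&(P[...,0]<.75)&(P[...,1]>.2)&(P[...,1]<.6)
    Q=P[m]; print('rod',len(Q),Q.mean(0) if len(Q) else '')
    # mag
    m=ok&(z>.18)&(z<.38)&(P[...,0]>.5)&(P[...,0]<.75)&(P[...,1]>.1)&(P[...,1]<.5)
    vv,uu=np.nonzero(m); print('mag px',uu.min(),uu.max(),vv.min(),vv.max())
    # mass
    m=ok&(z>.055)&(z<.12)&(P[...,0]>.45)&(P[...,0]<.7)&(P[...,1]>.02)&(P[...,1]<.15)
    print('mass',rect(P[m]),m.sum())
    m=ok&(z>.005)&(z<.02)&(P[...,0]>.35)&(P[...,0]<.6)&(P[...,1]>-.2)&(P[...,1]<-.0)&(hsv[...,1]<60)&(hsv[...,2]>110)
    m=cv2.morphologyEx(m.astype(np.uint8),cv2.MORPH_OPEN,np.ones((3,3)))>0
    print('tray',rect(P[m]),m.sum())
    m=ok&(z>.14)&(z<.18)&(P[...,0]>.4)&(P[...,0]<1)&(P[...,1]<-.15)
    print('cabtop',rect(P[m]),np.median(z[m]))
pieces=[(s,(315,115,385,185)),(t,(150,150,230,210)),(t,(300,195,345,260)),(t,(380,205,475,285))]
ims=[cv2.resize(c['image'][b[1]:b[3],b[0]:b[2],::-1],(390,290),interpolation=cv2.INTER_CUBIC) for c,b in pieces]
cv2.imwrite('pics/m1.png',np.vstack([np.hstack(ims[:2]),np.hstack(ims[2:])]))
```

```text
s base [array([0., 0.]), array([0., 0.]), np.float64(0.0)] nan
rod 177 [0.65814751 0.35833252 0.44241303]
mag px 325 366 100 168
mass [array([648., 119.]), array([27.7, 33.6]), np.float64(39.0)] 96
tray [array([522.7, -95. ]), array([160.6,  56.1]), np.float64(16.3)] 476
cabtop [array([ 628.3, -469.9]), array([458.6, 376.2]), np.float64(1.5)] 0.15843988906896275
t base [array([653.3, 224.5]), array([186.2, 316.4]), np.float64(0.1)] 0.0339002398620795
rod 105 [0.65144763 0.35609733 0.45505319]
mag px 160 225 164 190
mass [array([642.6, 119.2]), array([27. , 26.8]), np.float64(2.2)] 62
tray [array([518.7, -96.6]), array([159.3,  50.1]), np.float64(16.1)] 370
cabtop [array([ 629.8, -467.9]), array([459.4, 363.6]), np.float64(2.6)] 0.15887396328540832
  return _methods._mean(a, axis=axis, dtype=dtype,
  ret = ret.dtype.type(ret / rcount)
```

View pics/m1.png

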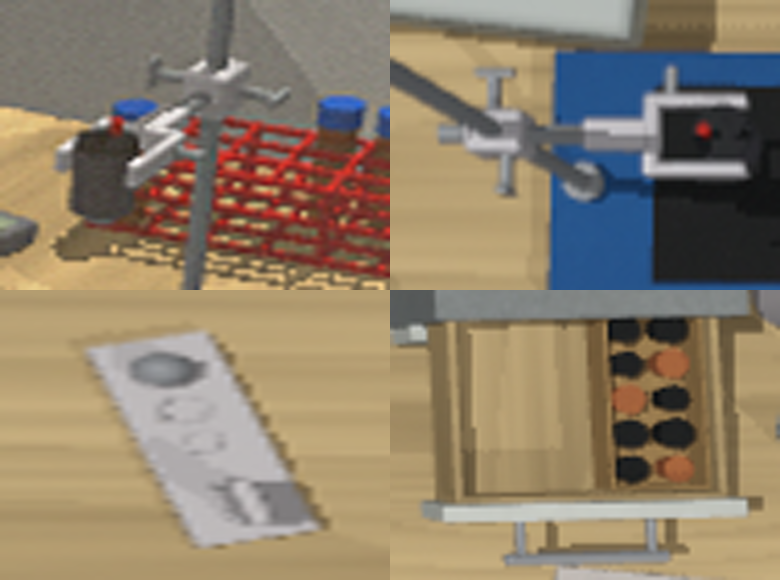

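Composite of crops: the magnet is a dark cylinder with its bottom at scene pixel (333.5,168.6). The tray's ball end points to upper-left, +x. The free bay spans top pixels u 494–525, v 292–341.

Run:
```python
from h import *
s=load('scene');t=load('top')
Ps=cloud(s);Pt=cloud(t)
def proj(c,p): return cv2.projectPoints(np.array(p,float).reshape(-1,3),c['rvec'],c['tvec'],c['mtx'],None)[0][:,0]
# magnet
ang=np.linspace(0,2*np.pi,24)
d=np.hypot(Pt[...,0]-.653,Pt[...,1]-.2295)
q=Pt[(d<.017)&(Pt[...,2]>.2)]; print('top mag z',np.percentile(q[:,2],[5,25,50,75,95]),q.mean(0))
d=np.hypot(Ps[...,0]-.653,Ps[...,1]-.2295)
m=(d<.024)&(Ps[...,2]>.16)&(s['range_z']>0)&(s['image'].max(-1)<90); q=Ps[m]; print('sc mag',np.percentile(q[:,2],[0,2,10,50,90,98,100]),len(q))
for z0 in np.arange(q[:,2].min(),q[:,2].max(),.008):
    k=q[(q[:,2]>=z0)&(q[:,2]<z0+.008)]
    if len(k)>2: 
        A=np.c_[2*k[:,:2],np.ones(len(k))]; print(round(z0,3),len(k),k[:,:2].mean(0).round(4), 'w',np.round(np.ptp((k[:,0]*.855+k[:,1]*.518)),4))
# clamp points from top: highest z on arm
print('rod/arm', )
for v in range(164,191,3): print(v,[int(1000*x) for x in Pt[v,160:226:3,2]])
# drawer
m=(abs(Pt[...,2]-.159)<.006)&(Pt[...,0]>.5)&(Pt[...,0]<1)&(Pt[...,1]<-.24)&(Pt[...,1]>-.56)
r=cv2.minAreaRect(Pt[m][:,:2].astype(np.float32)*1000);print('cab',r)
for v in(300,315,330):
  print(v,[tuple(int(1000*x) for x in Pt[v,u]) for u in range(486,532,3)])
for u in(500,510,518):
  print(u,[tuple(int(1000*x) for x in Pt[v,u]) for v in range(284,352,4)])
# ball
m=(Ps[...,2]>.02)&(np.hypot(Ps[...,0]-.571,Ps[...,1]+.081)<.03);print('ball',Ps[m].mean(0),Ps[m][:,2].max(),m.sum())
m=(Pt[...,2]>.02)&(np.hypot(Pt[...,0]-.571,Pt[...,1]+.081)<.03);print('ball',Pt[m].mean(0),Pt[m][:,2].max(),m.sum())
m=(Pt[...,2]>.04)&(np.hypot(Pt[...,0]-.471,Pt[...,1]+.110)<.03);print('grip',Pt[m].mean(0),Pt[m][:,2].max(),m.sum())
```

```text
top mag z [0.25812024 0.28217067 0.28453377 0.28613188 0.29498961] [0.65122811 0.22772843 0.28252858]
sc mag [0.22619362 0.23212015 0.23703754 0.2645646  0.28548875 0.29066051
 0.29473099] 216
0.226 14 [0.6634 0.221 ] w 0.0267
0.234 27 [0.6617 0.221 ] w 0.0287
0.242 22 [0.6614 0.2197] w 0.0285
0.25 24 [0.6599 0.2176] w 0.0254
0.258 29 [0.6606 0.2184] w 0.0252
0.266 23 [0.659  0.2181] w 0.025
0.274 27 [0.6635 0.221 ] w 0.0309
0.282 45 [0.6594 0.2256] w 0.0286
0.29 5 [0.6569 0.2211] w 0.0033
rod/arm
164 [-1, 0, -1, 270, 269, -2, 0, 0, 36, 34, 29, 31, 31, 32, 31, 38, 266, 28, 32, 30, 31, 31]
167 [-6, 1, 0, -1, 272, -1, 5, 1398, 36, 35, 37, 29, 37, 29, 33, 33, 266, 37, 35, 38, 32, 33]
170 [406, 381, -9, 2, 270, -4, -1, 0, 34, 29, 34, 30, 32, 30, 275, 278, 1398, 277, 275, 277, 274, 263]
173 [379, 372, 352, 284, 285, 282, 0, 1, 37, 33, 35, 31, 36, 34, 274, 267, 37, 34, 285, 284, 284, 34]
176 [272, 271, 330, 318, 289, 280, 274, 271, 272, 270, 275, 274, 273, 277, 276, 265, 32, 37, 296, 287, 296, 283]
179 [269, 273, 285, 282, 278, 285, 273, 265, 266, 269, 270, 274, 277, 276, 278, 262, 35, 38,
[... 1683 characters left out ...]
(230, -748, -1), (217, -748, -2), (204, -744, 3), (190, -746, -1), (176, -746, -1), (163, -744, 1), (149, -745, -1), (136, -743, 0), (121, -745, -4), (109, -741, 2)]
518 [(282, -1013, -387), (219, -1235, -754), (199, -1231, -749), (177, -1234, -756), (157, -1229, -748), (135, -1232, -755), (114, -1228, -749), (93, -1227, -750), (73, -1223, -744), (50, -1230, -757), (32, -1220, -741), (9, -1226, -753), (-8, -1219, -742), (-30, -1221, -747), (-52, -1223, -751), (16, -1015, -406), (-94, -1222, -753)]
ball [ 0.57822872 -0.08016784  0.02588828] 0.03258756947317628 48
ball [ 0.57144976 -0.07853536  0.02730674] 0.03988678719376522 36
grip [ 0.46998424 -0.11019226  0.04981957] 0.05714629328057406 33
```

Run:
```python
from h import *
s=load('scene');t=load('top')
Pt=cloud(t)
def proj(c,p): return cv2.projectPoints(np.array(p,float).reshape(-1,3),c['rvec'],c['tvec'],c['mtx'],None)[0][:,0]
for z in(.21,.22,.225,.23,.24,.285,.29,.295):
    print(z,'axis',proj(s,[.653,.2295,z])[0].round(1),'body front',proj(s,[.653+.017*.427/.824,.2295-.017*.704/.824,z])[0].round(1))
for v in(225,240,250):
  print(v,[tuple(int(1000*x) for x in Pt[v,u]) for u in range(388,440,3)])
for u in(404,414,424):
  print(u,[tuple(int(1000*x) for x in Pt[v,u]) for v in range(206,272,3)])
ims=cv2.resize(s['image'][135:185,315,:][None] if 0 else s['image'][135:180,310:370,::-1],None,fx=10,fy=10,interpolation=cv2.INTER_CUBIC)
cv2.imwrite('pics/mag.png',ims)
```

```text
0.21 axis [330.9 170.8] body front [331.3 173.8]
0.22 axis [331.1 167.8] body front [331.5 170.8]
0.225 axis [331.2 166.3] body front [331.6 169.3]
0.23 axis [331.3 164.8] body front [331.7 167.8]
0.24 axis [331.5 161.8] body front [331.9 164.7]
0.285 axis [332.3 147.8] body front [332.8 150.7]
0.29 axis [332.4 146.3] body front [332.9 149.1]
0.295 axis [332.5 144.7] body front [333.  147.5]
225 [(530, -325, 0), (527, -305, 107), (526, -306, 137), (527, -329, 91), (527, -338, 94), (528, -350, 86), (528, -360, 87), (528, -369, 89), (528, -379, 89), (528, -391, 84), (528, -401, 84), (528, -409, 90), (528, -419, 88), (528, -431, 84), (527, -431, 109), (528, -441, 109), (527, -448, 116), (527, -458, 114)]
240 [(478, -326, -5), (479, -306, 99), (479, -307, 130), (479, -328, 92), (479, -340, 85), (479, -350, 84), (479, -360, 85), (479, -367, 93), (479, -378, 89), (479, -386, 94), (479, -396, 94), (479, -408, 90), (479, -417, 90), (479, -427, 90), (479, -433, 102), (479, -434, 123), (479, -457, 89), (479, -466, 92)]
250 [(443, -324, 0), (446, -309, 88), (447, -307, 129), (446, -328, 92), (4
[... 689 characters left out ...]
87, 86), (551, -387, 85), (541, -385, 92), (531, -383, 97), (521, -386, 88), (511, -384, 92), (502, -387, 85), (492, -386, 88), (482, -385, 89), (472, -385, 87), (463, -385, 87), (453, -385, 86), (443, -385, 88), (433, -384, 88), (424, -383, 90), (414, -385, 86), (407, -367, 135), (399, -364, 146), (377, -416, -5)]
424 [(585, -396, 154), (576, -393, 160), (566, -394, 158), (561, -419, 90), (551, -420, 88), (541, -419, 89), (531, -419, 88), (521, -419, 87), (512, -418, 90), (502, -418, 91), (492, -419, 88), (482, -419, 86), (472, -419, 86), (463, -416, 93), (453, -418, 87), (443, -418, 86), (433, -418, 87), (424, -416, 92), (414, -417, 87), (407, -398, 139), (399, -395, 145), (378, -450, -3)]
```

View pics/mag.png

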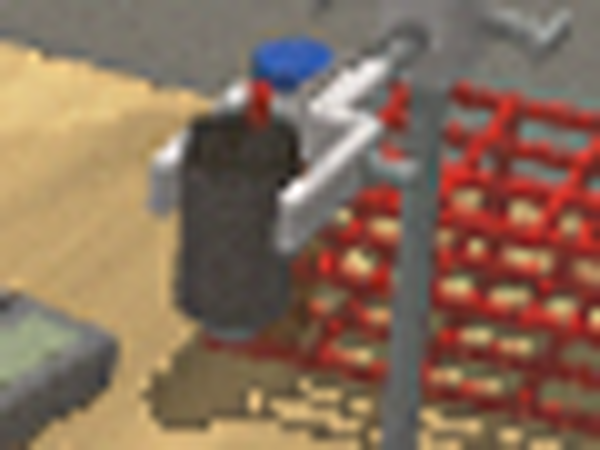

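Body's bottom edge is at scene v≈168, i.e. z≈0.229, and a thin pole rim shows just below it. So the face is at about 0.223. I'm moving now, turning first and then going toward the mass on the open side.

>>> apply_moves(plan=[0,0,0,0.134,0,0,0,0.134,0,0,0,0.134,0,0,0,0.134,0,0,0,0.134,0,0,0,0.134,0,0,0,0.134,0,0,0,0.134,0,0,0,0.133], hand=1, squeeze=20)

```text
time_s: 1.0
ee_pos: [0.1967, 0.5135, 0.2051]
eef_rot: [-3.141, 0.001, 1.565]
force: [-0.3, -0.4, 0.0]
grip_width: 0.0938
grip_force: 0.0
```

>>> apply_moves(plan=[-20,12,0,0,-36,22,0,0,-36,22,0,0,-36,22,0,0,-36,22,0,0,-36,22,0,0,-36,22,0,0,-36,22,0,0,-36,22,0,0,-36,22,0,0,-30,20,0,0,-19,15,0,0,0,0,0,0])

```text
time_s: 2.3
ee_pos: [0.4427, 0.1187, 0.2051]
eef_rot: [-3.141, 0.0, 1.568]
force: [0.0, 0.6, 0.5]
grip_width: 0.0938
grip_force: 0.0
```

>>> apply_moves(plan=[0,20,0,0,0,36,0,0,0,36,0,0,0,36,0,0,0,36,0,0,2,25,0,0,0,12,0,0,0,0,20,0,0,0,25,0,0,0,25,0,0,0,0,0])

```text
time_s: 3.4
ee_pos: [0.6408, 0.1233, 0.1317]
eef_rot: [-3.135, 0.001, 1.571]
force: [-0.6, 0.6, -0.4]
grip_width: 0.094
grip_force: 0.0
```

Run:
```python
from h import *
o=monitor.get_obs(); print(o['ee_pos'],o['eef_rot'])
s=grab('scene');t=grab('top')
a=cv2.resize(s['image'][170:260,270:360,::-1],(390,390),interpolation=cv2.INTER_CUBIC)
b=cv2.resize(t['image'][150:240,215:305,::-1],(390,390),interpolation=cv2.INTER_CUBIC)
cv2.imwrite('pics/g1.png',np.hstack([a,b]))
```

```text
[0.64076868 0.12332144 0.13173171] [-3.13527083e+00  7.93670229e-04  1.57146644e+00]
```

View pics/g1.png

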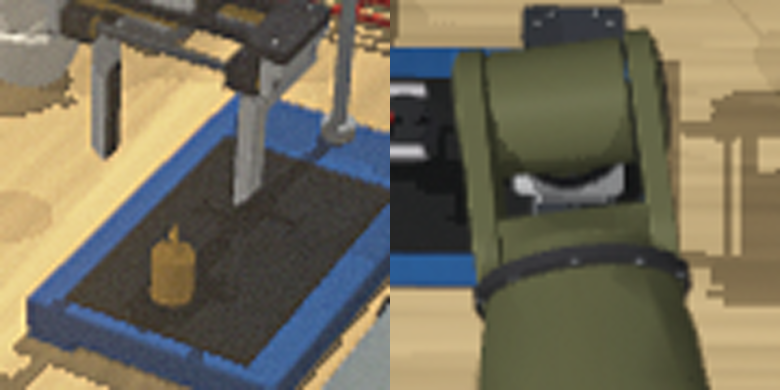

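Run:
```python
from h import *
s=load('scene')
def proj(c,p): return cv2.projectPoints(np.array(p,float).reshape(-1,3),c['rvec'],c['tvec'],c['mtx'],None)[0][:,0].round(1)
print(proj(s,[[.6408,.1233,.132],[.5888,.1233,.132],[.6928,.1233,.132],[.6435,.1205,.054]]))
hsv=cv2.cvtColor(s['image'],cv2.COLOR_RGB2HSV);m=(hsv[...,1]>140)&(hsv[...,0]>8)&(hsv[...,0]<28)
m[:222]=0;m[242:]=0;m[:,:300]=0;m[:,320:]=0
v,u=np.nonzero(m);print(u.min(),u.max(),v.min(),v.max(),u.mean(),v.mean())
P=cloud(s)[m];print(P.mean(0))
```

```text
[[308.8 209.3]
 [293.  204.1]
 [325.  214.7]
 [308.3 232. ]]
305 314 223 239 308.81111111111113 231.2
[0.64866229 0.11372687 0.06324826]
```

The mass (309,231) sits midway between the fingertips (294,206) and (326,217) as expected. A 3 mm correction, then descend and grip.

>>> apply_moves(plan=[-3,2,5,0,0,0,18,0,0,0,20,0,0,0,20,0,0,0,15,0,0,0,8,0,0,0,2,0,0,0,0,0])

```text
time_s: 4.3
ee_pos: [0.6451, 0.1197, 0.048]
eef_rot: [3.141, -0.0, 1.571]
force: [0.1, 0.2, -0.5]
grip_width: 0.0941
grip_force: 0.0
```

>>> apply_moves(plan=[0,0,0,0,0,0,0,0,0,0,0,0,0,0,0,0,0,0,0,0,0,0,0,0,0,0,0,0,0,0,0,0,0,0,0,0,0,0,0,0], hand=-1, squeeze=20)

```text
time_s: 5.3
ee_pos: [0.6447, 0.1196, 0.0474]
eef_rot: [-3.141, -0.0, 1.571]
force: [-1.2, 0.2, -0.5]
grip_width: 0.0295
grip_force: 20.0
```

>>> apply_moves(plan=[0,0,-8,0,0,0,-25,0,0,0,-35,0,0,0,-35,0,0,0,-35,0,0,-10,-25,0,0,-30,-12,0,-15,-35,0,0,-30,-35,0,0,-40,-30,0,0,-40,-20,0,0,-40,0,0,0,-40,0,0,0,-40,0,0,0,-40,0,0,0,-40,0,0,0,-40,0,0,0,-30,0,0,0,-15,0,0,0,0,0,0,0])

```text
time_s: 7.3
ee_pos: [0.4844, -0.2915, 0.2224]
eef_rot: [-3.141, -0.0, 1.569]
force: [0.0, 0.5, -1.5]
grip_width: 0.0296
grip_force: 20.0
```

>>> apply_moves(plan=[-20,0,0,0,-30,0,0,0,-22,0,0,0,-10,1,0,0,0,0,15,0,0,0,25,0,0,0,25,0,0,0,20,0,0,0,10,0,0,0,5,0,0,0,0,0])

```text
time_s: 8.4
ee_pos: [0.486, -0.372, 0.1227]
eef_rot: [3.142, 0.0, 1.571]
force: [0.6, -0.4, -3.0]
grip_width: 0.0292
grip_force: 20.0
```

Run:
```python
from h import *
o=monitor.get_obs(); print(o['ee_pos'],o['force'],o['grip_width'])
s=grab('scene');t=grab('top')
a=cv2.resize(s['image'][240:350,70:180,::-1],(390,390),interpolation=cv2.INTER_CUBIC)
b=cv2.resize(t['image'][200:290,375:465,::-1],(390,390),interpolation=cv2.INTER_CUBIC)
cv2.imwrite('pics/d1.png',np.hstack([a,b]))
```

```text
[ 0.48600649 -0.37195914  0.1227103 ] [ 0.56468983 -0.41107976 -3.01220932] 0.029205323310308753
```

View pics/d1.png

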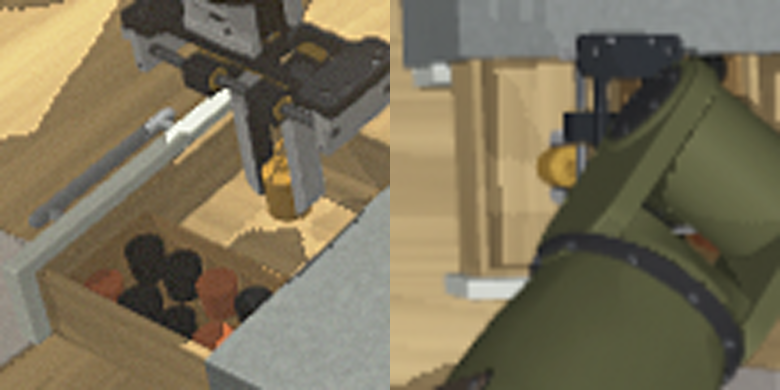

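The mass hangs over the middle of the free bay: (285,200) in the scene crop, (558,165) in the top crop. The walls are clear of it, so I'm lowering.

>>> apply_moves(plan=[0,0,8,0,0,0,8,0,0,0,3,0,0,0,1,0,0,0,0,0,0,0,0,0])

```text
time_s: 9.1
ee_pos: [0.4858, -0.3725, 0.1027]
eef_rot: [3.141, 0.0, 1.571]
force: [0.3, 0.5, -3.0]
grip_width: 0.0293
grip_force: 20.0
```

>>> apply_moves(plan=[0,0,1,0,0,0,1,0,0,0,0,0,0,0,0,0])

```text
time_s: 9.5
ee_pos: [0.4857, -0.3724, 0.1005]
eef_rot: [3.142, 0.0, 1.571]
force: [-0.1, 0.9, -1.2]
grip_width: 0.0291
grip_force: 20.0
```

>>> apply_moves(plan=[0,0,0.5,0,0,0,0,0])

```text
time_s: 9.7
ee_pos: [0.4859, -0.3724, 0.1004]
eef_rot: [3.141, 0.0, 1.571]
force: [-0.6, 1.2, 2.4]
grip_width: 0.0292
grip_force: 20.0
```

>>> apply_moves(plan=[0,0,0,0,0,0,0,0,0,0,0,0,0,0,0,0,0,0,0,0,0,0,0,0], hand=0.6)

```text
time_s: 10.3
ee_pos: [0.4857, -0.3724, 0.0999]
eef_rot: [-3.142, -0.0, 1.571]
force: [-0.0, 0.6, 0.9]
grip_width: 0.0734
grip_force: 0.0
```

>>> apply_moves(plan=[0,0,-10,0,0,0,-20,0,0,0,-30,0,0,0,-30,0,0,0,-20,0,0,0,0,0])

```text
time_s: 10.9
ee_pos: [0.4865, -0.3731, 0.2137]
eef_rot: [3.137, 0.004, 1.571]
force: [-0.5, -0.5, -0.9]
grip_width: 0.0751
grip_force: 0.0
```

>>> apply_moves(plan=[0,0,0,0.143,0,0,0,0.143,0,0,0,0.143,0,0,0,0.143,0,0,0,0.143,0,0,0,0.143,0,0,0,0.143,0,0,0,0.143,0,0,0,0.144,0,0,0,0,5,-20,0,0,8,-35,0,0,10,-40,0,0,10,-40,0,0,10,-40,0,0,8,-37,0,0,6,-28,0,0,3,-17,0,0,0,0,0,0], hand=0.2)

```text
time_s: 12.8
ee_pos: [0.4714, -0.1073, 0.2098]
eef_rot: [-3.141, 0.0, 0.289]
force: [0.1, -0.0, -0.1]
grip_width: 0.0569
grip_force: 0.0
```

Run:
```python
from h import *
o=monitor.get_obs(); print(o['ee_pos'],o['eef_rot'],o['grip_width'])
s=grab('scene')
hsv=cv2.cvtColor(s['image'],cv2.COLOR_RGB2HSV);P=cloud(s);z=P[...,2]
m=(z>.005)&(z<.02)&(P[...,0]>.4)&(P[...,0]<.62)&(P[...,1]>-.17)&(P[...,1]<-.03)&(hsv[...,1]<60)&(hsv[...,2]>110)
m=cv2.morphologyEx(m.astype(np.uint8),cv2.MORPH_OPEN,np.ones((3,3)))>0
print(cv2.minAreaRect(P[m][:,:2].astype(np.float32)*1000))
a=cv2.resize(s['image'][170:320,90:290,::-1],(800,600),interpolation=cv2.INTER_CUBIC)
cv2.imwrite('pics/t1.png',a)
```

```text
[ 0.47137561 -0.10727146  0.20977607] [-3.14131482e+00  1.30798683e-04  2.89261268e-01] 0.056856758332882985
((524.4423217773438, -96.24893188476562), (158.72911071777344, 58.19560241699219), 16.19796371459961)
```

View pics/t1.png

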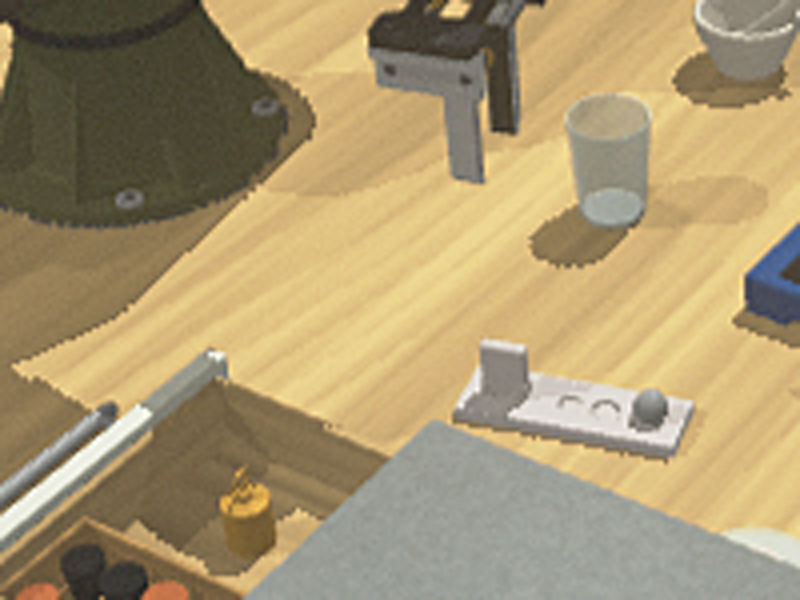

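The mass stands upright in the free bay at (247,520), and the tray with its ball at (650,408) is undisturbed. Descending on the grip.

>>> apply_moves(plan=[0,2,10,0.006,0,0,25,0,0,0,30,0,0,0,30,0,0,0,30,0,0,0,25,0,0,0,18,0,0,0,12,0,0,0,6,0,0,0,0,0,0,0,0,0])

```text
time_s: 13.95
ee_pos: [0.4725, -0.1111, 0.0245]
eef_rot: [3.141, -0.001, 0.277]
force: [-0.3, 0.6, -0.2]
grip_width: 0.056
grip_force: 0.0
```

>>> apply_moves(plan=[0,-1,3,0,0,0,0,0])

```text
time_s: 14.15
ee_pos: [0.472, -0.1098, 0.0212]
eef_rot: [3.141, -0.0, 0.277]
force: [0.1, 0.3, -0.7]
grip_width: 0.0568
grip_force: 0.0
```

>>> apply_moves(plan=[0,0,0,0,0,0,0,0,0,0,0,0,0,0,0,0], hand=-0.6, squeeze=5)

```text
time_s: 14.55
ee_pos: [0.472, -0.1098, 0.021]
eef_rot: [3.142, -0.0, 0.277]
force: [-1.2, -0.5, 0.4]
grip_width: 0.0278
grip_force: 0.0
```

>>> apply_moves(plan=[0,0,0,0,0,0,0,0,0,0,0,0,0,0,0,0,0,0,0,0,0,0,0,0], hand=-1, squeeze=5)

```text
time_s: 15.15
ee_pos: [0.4719, -0.1098, 0.0209]
eef_rot: [-3.142, 0.0, 0.277]
force: [-0.4, 0.4, 0.4]
grip_width: 0.0098
grip_force: 5.0
```

>>> apply_moves(plan=[0,0,0,0,0,0,0,0,0,0,0,0], squeeze=50)

```text
time_s: 15.45
ee_pos: [0.4719, -0.1098, 0.0209]
eef_rot: [-3.142, 0.0, 0.277]
force: [0.1, 0.2, 0.3]
grip_width: 0.0095
grip_force: 50.0
```

>>> apply_moves(plan=[0,0,-1,0,0,0,-2,0,0,0,-4,0,0,0,-7,0,0,0,-10,0,0,0,-13,0,0,0,-15,0,0,0,-16,0,0,0,-16,0,0,0,-16,0,0,0,-15,0,0,0,-13,0,0,0,-9,0,0,0,-6,0,0,0,-4,0,0,0,-2,0,0,0,-1,0,0,0,0,0])

```text
time_s: 17.25
ee_pos: [0.4718, -0.1098, 0.1707]
eef_rot: [-3.141, 0.0, 0.277]
force: [-0.5, 0.4, -2.0]
grip_width: 0.0094
grip_force: 50.0
```

Run:
```python
from h import *
o=monitor.get_obs(); print(o['ee_pos'],o['eef_rot'],o['grip_width'],o['force'],o['moment'])
s=grab('scene')
cv2.imwrite('pics/t2.png',cv2.resize(s['image'][170:290,190:300,::-1],None,fx=5,fy=5,interpolation=cv2.INTER_CUBIC))
P=cloud(s);hsv=cv2.cvtColor(s['image'],cv2.COLOR_RGB2HSV);z=P[...,2]
m=(hsv[...,1]<50)&(hsv[...,2]>100)&(z>.13)&(z<.2)&(P[...,0]>.44)&(P[...,0]<.66)&(P[...,1]>-.17)&(P[...,1]<0)
Q=P[m];d=(Q[:,:2]-[.4719,-.1098])@np.array([.962,.2735])
for a in np.arange(-.03,.14,.02):
    k=(d>=a)&(d<a+.02)
    if k.sum()>3: print(a.round(2),k.sum(),np.percentile(Q[k,2],[10,50,90]).round(4))
```

```text
[ 0.47181909 -0.1098015   0.17069431] [-3.14133091e+00  4.37620209e-04  2.76810199e-01] 0.009400684775152983 [-0.45671795  0.40057155 -1.98446121] [-0.03391769  0.26106577  0.00316975]
-0.03 59 [0.1537 0.1577 0.1614]
-0.01 123 [0.1544 0.1604 0.1943]
0.01 157 [0.1558 0.1609 0.1938]
0.03 106 [0.1534 0.1575 0.1602]
0.05 105 [0.1525 0.1578 0.1599]
0.07 105 [0.1527 0.1571 0.1598]
0.09 99 [0.153  0.1587 0.1765]
0.11 123 [0.1531 0.1584 0.1736]
0.13 32 [0.1497 0.156  0.16  ]
```

View pics/t2.png

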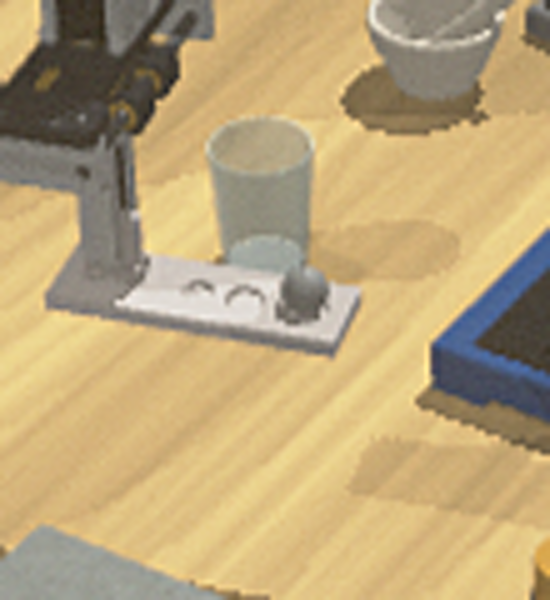

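The tray hangs level with the ball in its pocket at crop (303,292). Carrying it smoothly under the magnet.

>>> apply_moves(plan=[1,-2,0,0,3,-5,0,0,5,-9,0,0,8,-13,0,0,10,-17,0,0,12,-20,0,0,13,-22,0,0,13,-22,0,0,13,-22,0,0,13,-22,0,0,13,-22,0,0,13,-22,0,0,12,-20,0,0,10,-17,0,0,8,-14,0,0,6,-11,0,0,5,-8,0,0,3,-5,0,0,2,-3,0,0,1,-1,0,0])

```text
time_s: 19.3
ee_pos: [0.5541, 0.2014, 0.1709]
eef_rot: [3.142, 0.0, 0.277]
force: [-0.3, -0.5, -1.7]
grip_width: 0.0095
grip_force: 50.0
```

>>> apply_moves(plan=[0,0,0,0,0,0,-1,0,0,0,-2,0,0,0,-3,0,0,0,-4,0,0,0,-3,0,0,0,-2,0,0,0,-1,0,0,0,0,0])

```text
time_s: 20.2
ee_pos: [0.554, 0.2014, 0.187]
eef_rot: [3.142, -0.0, 0.277]
force: [-0.1, 0.2, -2.2]
grip_width: 0.0096
grip_force: 50.0
```

Run:
```python
from h import *
o=monitor.get_obs(); print(o['ee_pos'],o['eef_rot'],o['grip_width'],o['force'])
s=grab('scene');t=grab('top')
a=cv2.resize(s['image'][125:185,300:360,::-1],(600,600),interpolation=cv2.INTER_CUBIC)
cv2.imwrite('pics/p1.png',a)
```

```text
[0.55398682 0.20144354 0.18702919] [ 3.14155911e+00 -7.62841268e-05  2.76801730e-01] 0.009555606202654783 [-0.05672006  0.22252077 -2.19085178]
```

View pics/p1.png

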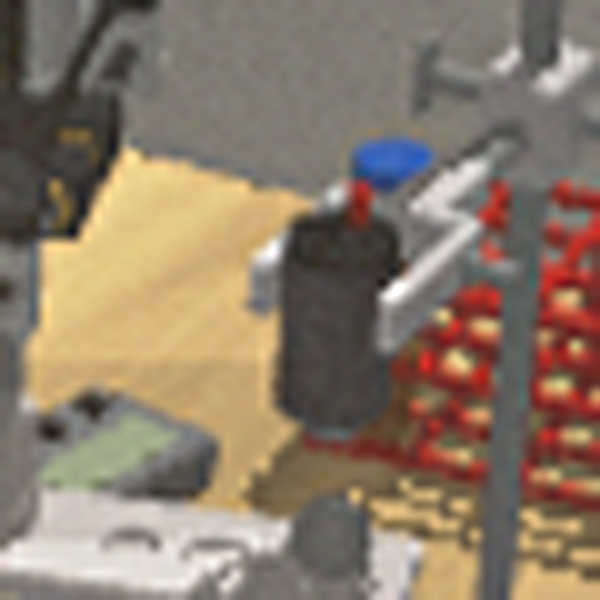

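The ball at crop (332,531) lies under the magnet axis (333 at the bottom edge) in the camera's sideways direction. I'm fitting sphere and cylinder to averaged depth for the viewing direction and the gap.

```bash
cat > fit.py <<'E'
from h import *
from scipy.optimize import least_squares
o=monitor.get_obs(); tcp=np.array(o['ee_pos']); print(tcp,o['eef_rot'][2])
fr=[camera('scene') for _ in range(8)]
c=fr[0]; D=np.stack([f['range_z'] for f in fr]); c['range_z']=np.median(D,0).astype(np.float32)
P=cloud(c); im=np.mean([f['image'] for f in fr],0); hsv=cv2.cvtColor(im.astype(np.uint8),cv2.COLOR_RGB2HSV)
yaw=o['eef_rot'][2]; b0=tcp+[.105*np.cos(yaw),.105*np.sin(yaw),-.002]
k=np.linalg.norm(P-b0,axis=-1)
m=(k<.018)&(P[...,2]>b0[2]-.003)&(hsv[...,2]<150); Q=P[m]
rb=least_squares(lambda x:np.linalg.norm(Q-x,axis=1)-.0125,b0,loss='soft_l1',f_scale=.002); b=rb.x
print('ball',b,len(Q),'nominal',b0)
ax=np.array([.655,.2305])
m=(np.hypot(P[...,0]-ax[0],P[...,1]-ax[1])<.025)&(P[...,2]>.229)&(P[...,2]<.258)&(hsv[...,2]<110); Q=P[m]
rc=least_squares(lambda x:np.hypot(Q[:,0]-x[0],Q[:,1]-x[1])-.017,ax,loss='soft_l1',f_scale=.002)
print('mag axis',rc.x,len(Q),'ball-mag mm',(b[:2]-rc.x)*1000)
# table/mat height bias
m=(abs(P[...,2]-.037)<.008)&(hsv[...,2]<70)&(P[...,0]>.6)&(P[...,0]<.7)&(P[...,1]>.1)&(P[...,1]<.18);print('mat z',np.median(P[m][:,2]),m.sum())
# column profile below magnet: brightness & z
def proj(p): return cv2.projectPoints(np.array(p,float).reshape(-1,3),c['rvec'],c['tvec'],c['mtx'],None)[0][:,0]
print('ball px',proj(b), 'pred nominal',proj(b0))
u0=int(round(proj([*rc.x,.225])[0,0]))
for v in range(158,185): print(v,[tuple(im[v,u].astype(int)) for u in (u0-2,u0,u0+2)],[int(1000*x) for x in P[v,u0-2:u0+3,2]])
for z in(.215,.22,.225,.23):
    n=np.array([.427,-.704])/.824; print(z,proj([[*(rc.x+.009*n),z],[*(rc.x+.017*n),z]]).round(1).tolist())
E
python3 fit.py
```

```text
[0.55392952 0.20143426 0.18680985] 0.2768218696046514
ball [0.65705909 0.23597127 0.18319713] 45 nominal [0.65493205 0.23013075 0.18480985]
mag axis [0.65583529 0.23264676] 89 ball-mag mm [1.22380465 3.32451588]
mat z 0.035991522761112 531
ball px [[332.63076745 178.15773473]] pred nominal [[331.11399334 178.36521995]]
158 [(np.int64(72), np.int64(68), np.int64(63)), (np.int64(72), np.int64(67), np.int64(64)), (np.int64(68), np.int64(64), np.int64(59))] [260, 260, 261, 260, 261]
159 [(np.int64(75), np.int64(70), np.int64(65)), (np.int64(73), np.int64(68), np.int64(65)), (np.int64(67), np.int64(63), np.int64(57))] [256, 256, 258, 258, 258]
160 [(np.int64(75), np.int64(68), np.int64(67)), (np.int64(73), np.int64(69), np.int64(64)), (np.int64(69), np.int64(65), np.int64(60))] [253, 253, 253, 254, 253]
161 [(np.int64(75), np.int64(69), np.int64(67)), (np.int64(70), np.int64(67), np.int64(62)), (np.int64(70), np.int64(65), np.int64(62))] [249, 251, 250, 251, 251]
162 [(np.int64(74), np.int64(69), np.int64(66)), (np.int64(72), np.int64(67), np.int64(62)), (np.int64(71), np.int64(65), np.in
[... 3093 characters left out ...]
64(81))] [180, 180, 181, 180, 179]
182 [(np.int64(103), np.int64(100), np.int64(95)), (np.int64(95), np.int64(93), np.int64(89)), (np.int64(110), np.int64(104), np.int64(100))] [171, 175, 175, 172, 170]
183 [(np.int64(119), np.int64(114), np.int64(109)), (np.int64(114), np.int64(108), np.int64(103)), (np.int64(115), np.int64(109), np.int64(104))] [172, 170, 171, 171, 171]
184 [(np.int64(118), np.int64(112), np.int64(106)), (np.int64(118), np.int64(112), np.int64(108)), (np.int64(112), np.int64(107), np.int64(101))] [175, 174, 176, 173, 174]
0.215 [[332.6, 170.7], [332.8, 172.1]]
0.22 [[332.7, 169.2], [332.9, 170.6]]
0.225 [[332.8, 167.7], [333.0, 169.1]]
0.23 [[332.9, 166.2], [333.1, 167.6]]
```

Ball sits about (1,3) mm off the magnet axis, and the gap is about 26 mm. Correcting sideways and raising 12 mm.

>>> apply_moves(plan=[-0.5,0.5,-0.5,0,-0.5,1,-1,0,-0.5,0.5,-2,0,-0.5,0.5,-2.5,0,0,0,-2.5,0,0,0,-2,0,0,0,-1,0,0,0,-0.5,0,0,0,0,0,0,0,0,0])

```text
time_s: 21.7
ee_pos: [0.5527, 0.1985, 0.1988]
eef_rot: [3.142, 0.0, 0.277]
force: [-0.4, 0.1, -0.9]
grip_width: 0.0096
grip_force: 50.0
```

```bash
python3 fit.py | sed 's/np.int64//g' | egrep -v '^1(5|6[0-5]|8)'
```

```text
[0.55271471 0.19851035 0.19884605] 0.2768491215924458
ball [0.65585272 0.23227912 0.19589522] 49 nominal [0.65371646 0.2272096  0.19684605]
mag axis [0.65585602 0.23267456] 89 ball-mag mm [-0.00329731 -0.39544502]
mat z 0.036020480425144094 537
ball px [[331.93665588 174.86750404]] pred nominal [[330.51405074 175.14758261]]
166 [((69), (65), (61)), ((71), (65), (60)), ((70), (66), (63))] [234, 235, 235, 235, 233]
167 [((70), (68), (66)), ((71), (67), (63)), ((71), (70), (67))] [231, 232, 232, 231, 230]
168 [((93), (76), (73)), ((94), (100), (96)), ((97), (73), (68))] [222, 223, 223, 223, 223]
169 [((110), (50), (46)), ((111), (60), (56)), ((111), (53), (47))] [1, 0, 2, 2, 5]
170 [((121), (96), (66)), ((123), (83), (58)), ((115), (54), (42))] [0, 1, -1, 0, 0]
171 [((104), (96), (82)), ((111), (101), (89)), ((130), (105), (75))] [207, 208, 206, -1, -1]
172 [((95), (94), (90)), ((108), (108), (104)), ((115), (104), (84))] [208, 206, 206, 207, 205]
173 [((96), (95), (91)), ((99), (97), (94)), ((95), (94), (91))] [204, 206, 207, 206, 205]
174 [((97), (96), (91)), ((98), (94), (91)), ((91), (91), (89))] [204, 203, 203, 205, 202]
175 [((100), (95), (90)), ((99), (98), (93)), ((89), (89), (86))] [201, 200, 201, 202, 199]
176 [((98), (95), (90)), ((100), (98), (93)), ((87), (86), (82))] [197, 199, 198, 198, 197]
177 [((97), (94), (90)), ((96), (94), (91)), ((84), (81), (77))] [196, 196, 195, 194, 195]
178 [((94), (92), (86)), ((93), (92), (87)), ((91), (88), (83))] [191, 190, 191, 191, 183]
179 [((103), (99), (94)), ((99), (96), (92)), ((114), (108), (104))] [183, 186, 183, 183, 183]
0.215 [[332.6, 170.7], [332.8, 172.1]]
0.22 [[332.7, 169.2], [332.9, 170.6]]
0.225 [[332.8, 167.7], [333.0, 169.1]]
0.23 [[332.9, 166.2], [333.1, 167.6]]
```

>>> apply_moves(plan=[0,0,-0.5,0,0,0,-1,0,0,0,-1,0,0,0,-1,0,0,0,-0.5,0,0,0,0,0,0,0,0,0,0,0,0,0,0,0,0,0])

```text
time_s: 23.0
ee_pos: [0.5527, 0.1985, 0.2029]
eef_rot: [-3.142, 0.0, 0.277]
force: [-0.7, -0.9, -1.2]
grip_width: 0.0099
grip_force: 50.0
```

```bash
python3 fit.py | head -4
python3 - <<'E'
from h import *
s=grab('scene'); cv2.imwrite('pics/f.png',cv2.resize(s['image'][110:200,260:380,::-1],None,fx=6.6,fy=6.6,interpolation=cv2.INTER_CUBIC))
o=monitor.get_obs();print(o['joint_vel'].round(4),o['force'],o['eef_rot'])
E
```

```text
[0.5527145  0.19849809 0.20289828] 0.27679795834149523
ball [0.65583388 0.23237322 0.19973602] 49 nominal [0.65371771 0.22719217 0.20089828]
mag axis [0.65585536 0.23257956] 91 ball-mag mm [-0.02147799 -0.20633176]
mat z 0.03604541811341326 533
[ 0.0003 -0.0008 -0.0004 -0.0012  0.0002 -0.0014] [ 1.18585554 -0.16389864 -0.13224436] [-3.14158494e+00  1.34427504e-05  2.76802676e-01]
```

View pics/f.png

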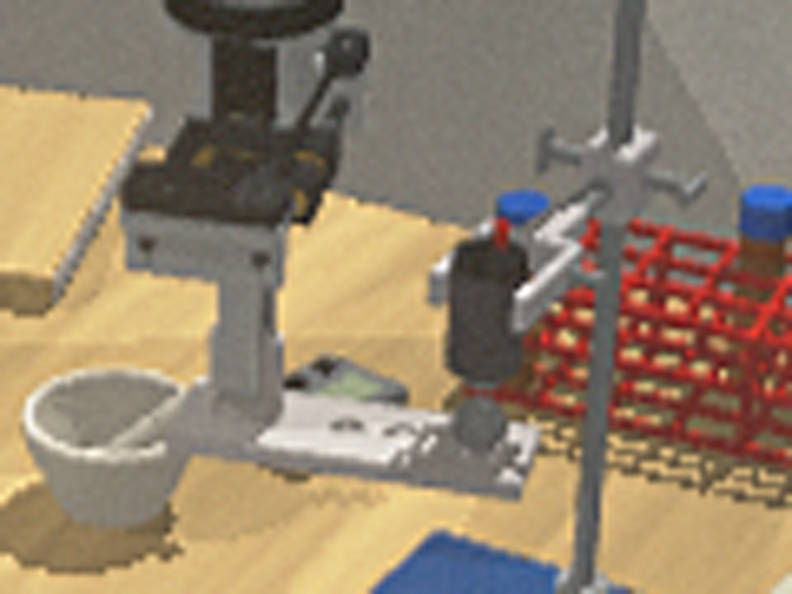

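The ball (480,425) sits directly under the pole (483,383) with about 1 cm of gap, and the tray is level and still. Handing in.

```bash
python3 -c "
from station import ctrl
print(ctrl.hand_in())"
```

```text
the job is handed in; nothing more can be done
None
```

Job handed in: the brass mass stands upright in the free bay of the top drawer, and the arm is holding the tray level and still, with the ball centred under the magnet pole to within about 1 mm by the depth fit and a gap of about 1 cm.

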